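Lock a second-hand tow coupling with its spring-ring pin

TASK

Lock the second-hand tow coupling on the shop counter: take the steel locking pin from its wooden rest, feel for the hole in the coupling's post and push the pin gently through until its shoulder is home against the post, with the ring still folded back. Then flip the sprung ring over the post so that it snaps down around the pin's far end, let go, and leave the cup, the padlock and the bowl alone.

Things in the scene. Friction and masses are not known exactly. Their poses are not given: they have to be found in the camera images.
- coupling: Tow coupling, fixed: dark bed plate 150 x 110 x 12 mm, grey block up to 38 mm, steel tow eye (88 mm wide, top 54 mm above the counter) round a flat upright steel post. Origin: on the counter under the post's centre; z up; +x: the way the pin goes through the post (the eye's shank points there too). Post 24 mm thick along x (faces at x = -12 and +12 mm), 30 mm wide along y.
- post_foot (a point): Fixed point on the post's centre line, 38 mm above the counter. A square hole 11.5 mm wide runs through the post along the coupling's x, mouth on the -x face chamfered 1 mm. The post stands higher or lower each time: its hole's centre is anywhere 42 to 68 mm above this point, always 17 mm below the post's top. Look or feel for it. Friction (80 N) holds the post; over 50 N of pin on post harms it.
- pin: Loose steel locking pin, about 0.12 to 0.2 kg, lying level in the rest at the start. Origin: on the shank's axis in the plane of the shoulder; +x to the tip, z up. Shank 10 x 10 mm square, 42 mm long, its last 6 mm stepped to 9.2, then 8 mm. Head: block 14 mm wide (y), 18 mm high, x = -46 to 0 mm, shoulder at x = 0. Home: shoulder on the post's -x face, tip 18 mm out of the far face.
- pin_grip (a point): Point on the pin's axis, 14 mm behind the shoulder: where to grip the head from above, across its flat sides (14 mm apart along the pin's y; free from the shoulder plate to the hinge, 34 mm, along x).
- rest: Wooden rest, fixed: base 150 x 60 x 10 mm with a 10 mm wide rail along x, on which the pin lies with its axis 45 mm above the counter, pointing to +x. Two cheeks 6 mm thick, up to 48 mm high, flank the shank 10 to 36 mm ahead of the origin; nothing stands beside the head. Origin: on the counter under the pin's shoulder. The pin lifts out straight up.
- ring (a joint): Swing of the oval wire ring about a hinge along the pin's y, on the pin's axis 42 mm behind the shoulder. 0 = folded back, sloping up and back, 27 degrees from upright (start); 0.48 = upright; 2.05 = closed, level round post and pin end. Wire 6 mm, ring 52 mm wide. A spring resists with up to about 3 N at the crossbar until about 1.45, then snaps it shut; let go earlier, it swings back.
- ring_bar (a point): Middle of the ring's crossbar (wire centre), 88 mm from the hinge: 46 mm ahead of the shoulder when closed. The pin may sit up to 0.1 rad out of level in its hole, head low.
- cup: White foam cup standing upright, 80 mm wide, 95 mm high; origin under its centre. Not to be disturbed.
- padlock: Brass padlock lying flat, 45 x 50 x 18 mm with a steel shackle; origin under its body. Not to be disturbed.
- bowl: White bowl, 130 mm wide, 45 mm high; origin under its centre. Not to be disturbed.
Things that resemble listed ones, but are neither listed nor needed, are in the scene too. Leave any blue or red look-alike of the pin alone.

How it is judged:
By the outcome, as a careful person would: the job done as asked, in the order asked, and still so for the second after the job is handed in, with the robot touching nothing.
It also fails if it takes over 72 s, if anything falls off the work surface, if the arm or the gripper's body presses on something with over 40 N, if the wrist force passes 120 N, or if a joint passes its speed limit or range.

ROBOT

A 6-joint arm with a two-finger parallel gripper is mounted at the origin on the work surface. World frame = base frame: x ahead of the robot, y to its left, z up, the work surface at z = 0. Lengths are in m, angles in rad, forces in N, time in s.
With the tool pointing down it reaches from about 0.275 to 0.825 m from the base axis. Payload 4.9 kg.
Tool frame: the origin (TCP) lies between the finger pads; the fingertips stand 11 mm ahead of it and the grasp point (between the pads) lies 8 mm behind it; z points along the fingers, y is the direction in which the jaws open and shut (so a half turn about z gives the same grasp; the last joint's range is limited). The gripper opens to 85 mm and grips with 20 to 120 N. Pads are 22 mm wide; open, the fingers measure 114 mm over their backs; the gripper's body (76 mm by 85 mm) begins 54 mm behind the grasp point. The pads swing forward as they close: fully open they stand 13 mm farther back than shut.
Start: joints at [1.176, 0.326, -0.193, 1.052, 0, 1.437], TCP at [0.142, 0.531, 0.242] pointing down, gripper open.
Joint ranges: [-2.65, 2.65], [-0.97, 1.79], [-1.3, 1.35], [-1.93, 2.1], [-1.47, 1.37], [-3.14, 3.14]. Speed limits (rad/s): [2.57, 2.57, 3.14, 3.14, 3.14, 3.14].

INTERFACE

Orientations are given as a rotation vector (axis times angle).
In Python, from plant import * gives the robot as it stands. The module is installed in compiled form; this text tells all that it offers. Calls block until the motion is done:
- reach(position, orientation): joint-space move of the TCP to a pose.
- servo_line(position, rotation=None, v=0.15): straight line of the TCP; rotation=None keeps the orientation; v is the mean speed in m/s.
- move_joints(angles): joint-space move.
- grip(opening): opening from 0.0 (shut) to 1.0 (fully open); the grip force is fixed at half the most; returns when the fingers have stopped.
- sleep(seconds).
- ik(position, orientation): joint angles nearest the present ones, or None.
- state(): the state.
- read_camera(name): name is "scene" or "side" or "wrist"; returns a dict with "color" (420x560x3 uint8, red, green, blue), "fx", "fy", "cx", "cy" (pixels), "R" (3x3) and "t" (3): a world point X has camera coordinates R X + t; the wrist camera has in their place "hand_eye" (4x4, takes a point from camera to tool coordinates, whose origin is the TCP and whose axes are the flange's). Camera axes: x right, y down, z forward; pixel columns grow to the right and rows downward; lengths in m; the calibration is good to about 2 mm. A picture is of the moment at which its call begins: read the wrist's pose just before it. There is no depth.
A pose or a line that the arm cannot do raises Unreachable and nothing moves.
- close_job(): hands the job in, once; it reports no verdict.
Trained networks look in a picture, given as the dict that the camera call returned (one of the last four; its "shot" number tells which), for a name from the list of things; names that differ only in an ending like _2 or _b are one class to them, and where a whole thing is asked for, a point or a joint stands for the part that bears it (a point fixed in the world has none). Each returns a list of dicts, best first, with "score" (0 to 1); they miss things now and then, are a little off and sometimes report something else, mostly with a low value. They report only what shows in the picture. A call takes as long as a camera call. They do not tell look-alikes from the thing itself.
- search_frame(label, picture): "centre" ([x, y, z] in m, in world coordinates, good to about 4 mm: the middle of the surface that is visible of it).
The state is a dict: "time_s": time; "q": joint angles; "qvel": joint speeds; "tau": joint torques, N m; "tool_pos": TCP position; "tcp_rot": TCP orientation; "force": force on the tool from outside, world axes, zero at the start; "ft_torque": the same for the moment, N m; "gripper_width": opening from 0.0 (shut) to 1.0 (fully open).
Only numpy, scipy, OpenCV 4.12 (cv2) and the standard library are available. Lean on these libraries where they do the work, as an engineer would, in place of code of your own. Each camera call takes 0.05 s, during which the arm holds its last target. There are 200 camera calls.

## Working session

There is one attempt and no reset: what is moved stays moved. The work goes in short steps, each a Python script; the robot and the scene stay as the last script left them, time stands still between calls to the robot, and variables do not carry over. Pictures are saved under pics/ and viewed, about 8 in all and at most 12, crops included, and the job is handed in when it is done.

```bash
mkdir -p pics; python3 - <<'E'
from plant import *
import cv2,numpy as np
ims=[]
for c in ["scene","side"]:
    p=read_camera(c); ims.append(p["color"]); cv2.imwrite(f"pics/{c}0.png",p["color"][:,:,::-1])
    print(c,p["fx"],p["cx"],p["cy"],np.round(p["R"],3).tolist(),np.round(p["t"],3).tolist())
    for n in ["coupling","pin","rest","cup","padlock","bowl"]:
        for d in search_frame(n,p)[:4]:
            X=np.array(d["centre"]); x=np.array(p["R"])@X+p["t"]
            print(n,np.round(X,3),round(d["score"],2),"px",int(p["fx"]*x[0]/x[2]+p["cx"]),int(p["fy"]*x[1]/x[2]+p["cy"]))
s=state(); print(s["time_s"],s["force"],s["tcp_rot"],s["gripper_width"])
E
```

```text
scene 502.70411178917794 284.0946821905123 206.18868295482122 [[0.513, 0.858, -0.004], [0.498, -0.302, -0.813], [-0.699, 0.415, -0.582]] [-0.367, -0.172, 1.734]
coupling [ 0.676 -0.016  0.032] 0.59 px 270 264
pin [0.444 0.112 0.016] 0.87 px 269 207
pin [0.519 0.248 0.056] 0.65 px 323 194
pin [0.534 0.376 0.016] 0.5 px 360 195
rest [0.579 0.244 0.007] 0.87 px 333 219
cup [ 0.533 -0.259  0.061] 0.58 px 153 256
cup [ 0.774 -0.236  0.016] 0.2 px 204 332
padlock [ 0.774 -0.238  0.018] 0.58 px 203 332
bowl [0.711 0.262 0.025] 0.59 px 368 237
bowl [ 0.673 -0.019  0.034] 0.59 px 268 263
side 400.6202140027867 278.88780664574534 201.56927685251517 [[-0.94, -0.34, -0.016], [-0.216, 0.632, -0.744], [0.263, -0.696, -0.667]] [0.608, 0.143, 0.824]
coupling [0.638 0.027 0.03 ] 0.94 px 278 201
pin [0.524 0.255 0.055] 0.96 px 293 281
pin [0.525 0.378 0.02 ] 0.86 px 270 349
pin [0.44  0.121 0.02 ] 0.7 px 351 253
pin [0.498 0.266 0.09 ] 0.62 px 306 278
rest [0.541 0.26  0.01 ] 0.71 px 284 295
cup [ 0.512 -0.24   0.062] 0.66 px 355 140
padlock [ 0.767 -0.224  0.019] 0.6 px 266 140
padlock [0.736 0.235 0.023] 0.32 px 200 256
bowl [0.738 0.232 0.023] 0.82 px 200 255
0.7 [ 0.14644077 -0.23634238 -0.26846147] [-4.08508699e-01 -3.11491668e+00  1.49591776e-05] 1.0038495233875446
```

View pics/scene0.png

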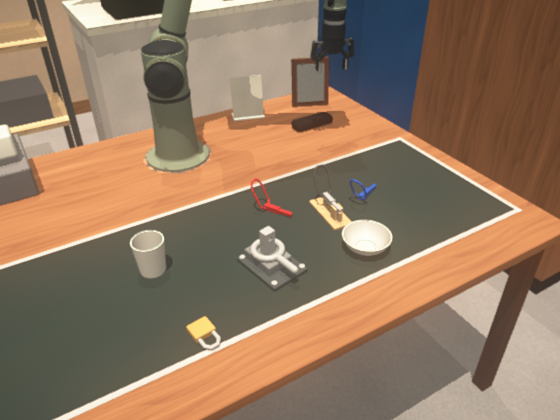

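View pics/side0.png

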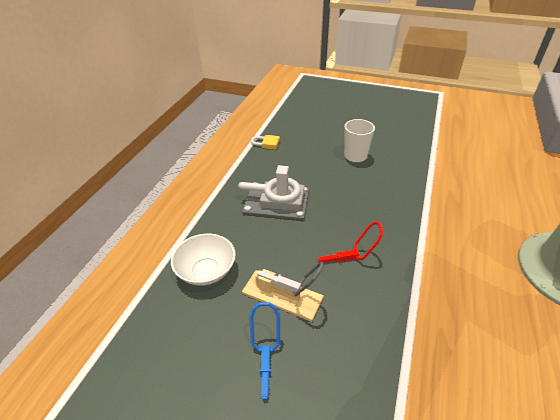

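The two views show the steel pin on the wooden rest at scene (328,208) and side (285,285). The look-alikes are the red pin at scene (275,207) / side (340,257) and the blue one at scene (365,190) / side (265,350). I choose the steel pin on the rest. The post is at scene (267,240) / side (283,178), with the shank pointing to scene (292,268).

```bash
python3 - <<'E'
import cv2,numpy as np
a=cv2.imread("pics/scene0.png");b=cv2.imread("pics/side0.png")
f=lambda im,x,y,w=80,h=60,k=5:cv2.resize(im[y:y+h,x:x+w],None,fx=k,fy=k,interpolation=cv2.INTER_CUBIC)
o=np.vstack([np.hstack([f(a,230,225),f(b,233,160)]),np.hstack([f(a,295,165),f(b,243,265)])])
cv2.imwrite("pics/crop1.png",o)
E
```

```text
(no output)
```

View pics/crop1.png

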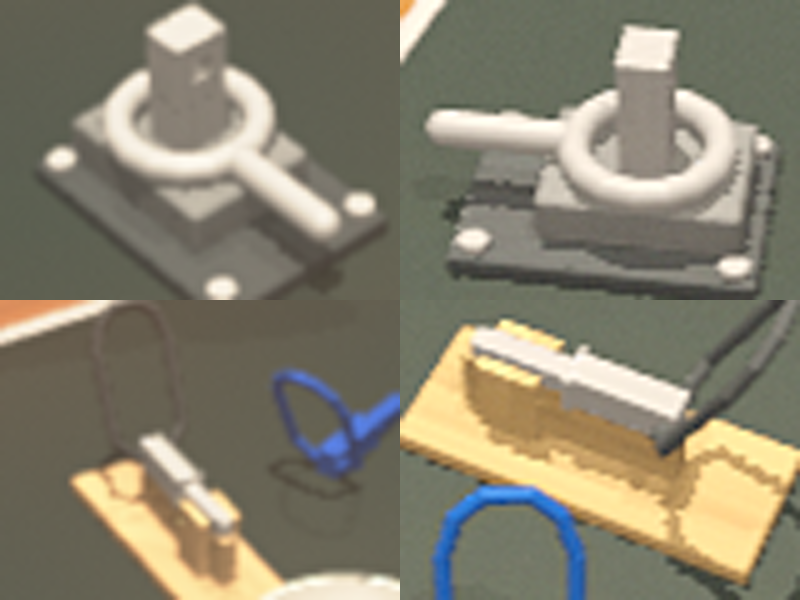

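```bash
cat > h.py <<'E'
from plant import *
import numpy as np, cv2
from scipy.optimize import least_squares
from scipy.spatial.transform import Rotation as Ro
def pj(p,X):
    c=np.array(p["R"])@np.array(X)+p["t"]; return np.array([p["fx"]*c[0]/c[2]+p["cx"],p["fy"]*c[1]/c[2]+p["cy"]])
def down(a):  # tool z down, tool x along heading a
    c,s=np.cos(a),np.sin(a)
    return Ro.from_matrix(np.array([[c,s,0],[s,-c,0],[0,0,-1.]])).as_rotvec()
def F(): return np.round(state()["force"],1)
E
python3 - <<'E'
from h import *
A=read_camera("scene");B=read_camera("side")
sc=lambda x,y:np.array([230+x/5,225+y/5]); sd=lambda x,y:np.array([233+(x-400)/5,160+y/5])
O=[(A,sc(148,33),-12,-15),(A,sc(187,3),-12,15),(A,sc(227,18),12,15),(A,sc(186,52),12,-15),
(B,sd(622,28),12,-15),(B,sd(678,30),-12,-15),(B,sd(668,68),-12,15),(B,sd(616,66),12,15)]
BD=[(A,sc(38,172),-75,-55),(A,sc(387,222),75,55),(B,sd(447,265),75,55),(B,sd(757,282),-75,55),(B,sd(777,150),-75,-55)]
def W(v,x,y,z):
    c,s=np.cos(v[2]),np.sin(v[2]); return [v[0]+c*x-s*y,v[1]+s*x+c*y,z]
def r(v): return np.concatenate([pj(p,W(v,x/1e3,y/1e3,v[3]))-u for p,u,x,y in O]+[pj(p,W(v,x/1e3+v[4],y/1e3+v[5],.012))-u for p,u,x,y in BD])
s=least_squares(r,[.65,0,0,.12,0,0],loss="soft_l1"); print("coupl",np.round(s.x,4),np.round(s.fun,1))
# hole on +x face
print("hole face +x px", [ (z,np.round(pj(A,W(s.x,.012,0,z)),1)) for z in (s.x[3]-.017,)], sc(203,75))
sc=lambda x,y:np.array([295+x/5,165+(y-300)/5]); sd=lambda x,y:np.array([243+(x-400)/5,265+(y-300)/5])
P=[(B,sd(478,333),.042,0,.050),(B,sd(690,402),-.046,.007,.050),(A,sc(150,437),-.046,0,.054),(A,sc(230,522),.042,0,.050)]
def r2(v): return np.concatenate([pj(p,W(v,x,y,z))-u for p,u,x,y,z in P])
s2=least_squares(r2,[.53,.25,0]); print("pin",np.round(s2.x,4),np.round(s2.fun,1))
c=read_camera("wrist"); print(np.round(c["hand_eye"],3).tolist(),c["fx"],c["cx"],c["cy"])
g=s2.x; a=g[2]
pos=[g[0]-.014*np.cos(a),g[1]-.014*np.sin(a),.2]
for k in (0,np.pi):
    q=ik(pos,down(a+k)); q2=ik([s.x[0]-.06,s.x[1],.15],down(s.x[2]+k)); print(k,q,q2)
E
```

```text
coupl [ 6.370e-01  2.000e-04  2.205e-01  1.067e-01  1.660e-02 -2.300e-03] [ 0.  -0.8  1.3 -0.  -0.1  1.3 -1.  -0.1  0.5 -0.3 -0.5 -0.   0.1  0.3
 -0.  -0.  -1.2 -0.6  1.1 -2.  -0.6 -0.8  0.3  0.6 -0.3 -2.9]
hole face +x px [(np.float64(0.08971234025505961), array([270.9, 238. ]))] [270.6 240. ]
pin [0.5563 0.2515 0.    ] [-0.7  0.3 -0.7  1.7 -2.7  0.9 -0.7  0.4]
[[0.0, -0.964, -0.265, 0.067], [1.0, 0.0, -0.001, 0.0], [0.001, -0.265, 0.964, -0.132], [0.0, 0.0, 0.0, 1.0]] 308.73067734080854 279.29707365222 201.52002743583387
0 [ 0.31081773  0.44349983 -0.12749888  0.99979762  0.         -2.83078471] [-1.27638798e-01  4.50633500e-01 -2.54439223e-01  8.65723604e-01
 -4.44089210e-16  2.79347238e+00]
3.141592653589793 [ 0.31081773  0.44349983 -0.12749888  0.99979762  0.          0.31080794] [-0.1276388   0.4506335  -0.25443922  0.8657236   0.         -0.34812027]
```

```bash
cat >> h.py <<'E'
def wcam():
    s=state(); c=read_camera("wrist"); T=np.eye(4); T[:3,:3]=Ro.from_rotvec(s["tcp_rot"]).as_matrix(); T[:3,3]=s["tool_pos"]
    M=np.linalg.inv(T@np.array(c["hand_eye"])); c2=dict(c); c2["R"]=M[:3,:3]; c2["t"]=M[:3,3]; return c,c2
E
python3 - <<'E'
from h import *
import pickle
reach([.655,.0,.27],down(.22+np.pi)); c,p=wcam(); a=p["color"]; pc=p
for n in ["coupling"]: print([(np.round(d["centre"],3),round(d["score"],2)) for d in search_frame(n,c)[:2]])
reach([.56,.2515,.20],down(np.pi)); c,p=wcam(); b=p["color"]
for n in ["pin","pin_grip","ring_bar"]: print(n,[(np.round(d["centre"],3),round(d["score"],2)) for d in search_frame(n,c)[:2]])
pickle.dump((pc,p),open("w.pkl","wb"))
f=lambda im:cv2.resize(im[60:360,:],None,fx=1.42,fy=1.42)[:, :,::-1]
cv2.imwrite("pics/w1.png",a[:,:,::-1].repeat(1,0));cv2.imwrite("pics/w2.png",b[:,:,::-1])
g=cv2.cvtColor(a,6); print(state()["time_s"],F())
E
```

```text
[(array([ 0.641, -0.004,  0.041]), 0.89)]
pin [(array([0.53 , 0.381, 0.017]), 0.96), (array([0.513, 0.256, 0.053]), 0.65)]
pin_grip [(array([0.517, 0.25 , 0.056]), 0.96), (array([0.443, 0.121, 0.02 ]), 0.91)]
ring_bar [(array([0.542, 0.345, 0.073]), 0.74), (array([0.489, 0.261, 0.11 ]), 0.69)]
4.8417 [1.3 0.1 0.1]
```

View pics/w1.png

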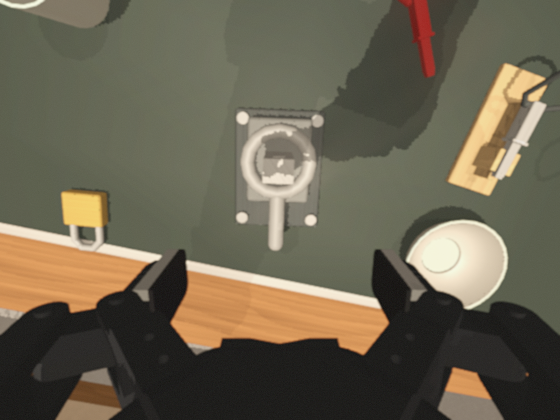

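View pics/w2.png

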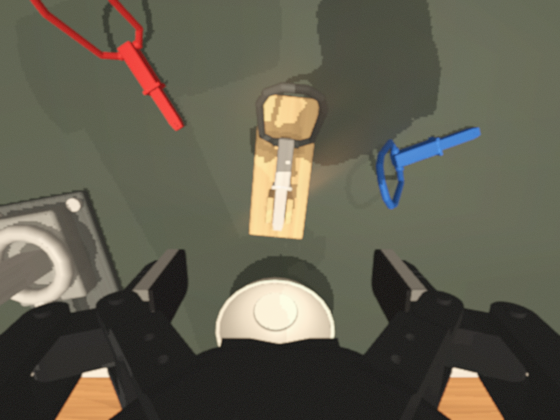

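Wrist views: in w1 the post is at (279,170), with a bright spot, probably the hole, at (280,163) on its -x face and the shank pointing to (276,245). In w2 the steel pin lies from (287,140) to its tip at (278,229). The red and blue pins are well clear of it. I take one enlarged crop of both.

```bash
python3 - <<'E'
import cv2,numpy as np
a=cv2.imread("pics/w1.png");b=cv2.imread("pics/w2.png")
o=np.hstack([cv2.resize(a[145:195,255:305],None,fx=8,fy=8,interpolation=cv2.INTER_CUBIC),cv2.resize(b[130:240,247:321],None,fx=5,fy=5,interpolation=cv2.INTER_CUBIC)[75:475]])
cv2.imwrite("pics/crop2.png",o)
E
```

```text
(no output)
```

View pics/crop2.png

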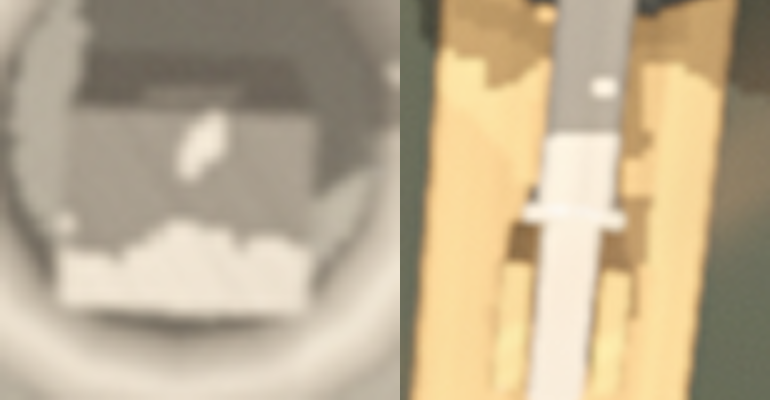

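```bash
python3 - <<'E'
from h import *
import pickle
pc,pp=pickle.load(open("w.pkl","rb"))
A=read_camera("scene");B=read_camera("side")
sc=lambda x,y:np.array([230+x/5,225+y/5]); sd=lambda x,y:np.array([233+(x-400)/5,160+y/5])
w=lambda x,y:np.array([255+x/8,145+y/8])
O=[(A,sc(148,33),-12,-15),(A,sc(187,3),-12,15),(A,sc(227,18),12,15),(A,sc(186,52),12,-15),
(B,sd(622,28),12,-15),(B,sd(678,30),-12,-15),(B,sd(668,68),-12,15),(B,sd(616,66),12,15)]
OW=[(pc,w(68,108),-12,-15),(pc,w(315,112),-12,15),(pc,w(305,310),12,15),(pc,w(60,303),12,-15)]
BD=[(A,sc(38,172),-75,-55),(A,sc(387,222),75,55),(B,sd(447,265),75,55),(B,sd(757,282),-75,55),(B,sd(777,150),-75,-55)]
BW=[(pc,np.array(u),x,y) for u,x,y in [((236,108),-75,-55),((323,108),-75,55),((237,226),75,-55),((318,226),75,55)]]
def W(v,x,y,z):
    c,s=np.cos(v[2]),np.sin(v[2]); return [v[0]+c*x-s*y,v[1]+s*x+c*y,z]
for o,b in ((O,BD),(OW,BW),(O+OW*2,BD+BW)):
    r=lambda v: np.concatenate([pj(p,W(v,x/1e3,y/1e3,v[3]))-u for p,u,x,y in o]+[pj(p,W(v,x/1e3+v[4],y/1e3+v[5],.012))-u for p,u,x,y in b])
    s=least_squares(r,[.65,0,.2,.12,0,0],loss="soft_l1"); print("coupl",np.round(s.x,4)); 
print(np.round(s.fun,1))
for z in (.08,.085,.09,.095,.1): print(z,np.round(pj(A,W(s.x,.012,0,z)),1))
w=lambda x,y:np.array([247+(x-400)/5,145+y/5])
P=[(w(590,50),-.03,0,.054),(w(573,213),0,0,.055),(w(590,130),-.0,0,.054),(w(557,398),.035,0,.05)]
P.pop(2); P[0]=(w(590,50),None,0,.054)
# lateral + yaw via axis line, x via shoulder plate
def r2(v):
    xs=[v[3],0,v[4]]
    return np.concatenate([pj(pp,W(v,x,0,z))-u for (u,_,_,z),x in zip(P,xs)])
s2=least_squares(r2,[.53,.25,0,-.03,.035]); print("pin wrist",np.round(s2.x,4),np.round(s2.fun,2))
E
```

```text
coupl [ 6.370e-01  2.000e-04  2.205e-01  1.067e-01  1.660e-02 -2.300e-03]
coupl [ 6.398e-01 -3.500e-03  2.119e-01  1.044e-01  1.430e-02 -5.000e-04]
coupl [ 6.394e-01 -3.300e-03  2.085e-01  1.062e-01  1.480e-02 -2.000e-04]
[-0.8  0.3  0.7  1.1 -0.8  2.5 -1.9  1.   0.1 -1.2 -0.9 -0.9 -0.5 -0.6
 -0.5 -1.  -0.4 -0.1  0.1 -0.2  0.7 -0.3  0.6  0.2 -0.4 -0.1  0.1 -0.2
  0.7 -0.3  0.6  0.2 -1.8 -0.5  0.5 -1.3 -0.5 -1.7  0.1  0.2  0.1 -3.2
 -2.2 -0.1  1.8  1.2 -0.3 -0.9  1.   0.2]
0.08 [270.2 242.1]
0.085 [270.2 240.5]
0.09 [270.1 238.9]
0.095 [270.1 237.3]
0.1 [270.  235.7]
pin wrist [ 0.5572  0.2533 -0.0885 -0.0299  0.0379] [-0.14 -0.01  0.26  0.02 -0.12 -0.01]
```

```bash
python3 - <<'E'
from h import *
a=-.0885; R=down(a+np.pi); g=np.array([.5572-.014*np.cos(a),.2533-.014*np.sin(a)])
reach([*g,.13],R); servo_line([*g,.037],v=.08); print(F()); grip(0.0); s=state(); print(s["gripper_width"],F(),s["tool_pos"])
servo_line([*g,.16],v=.12); sleep(.2); print(state()["gripper_width"],F())
b=.2085; u=np.array([np.cos(b),np.sin(b)]); O=np.array([.6394,-.0033])
reach([*(O-.088*u),.16],down(b+np.pi)); servo_line([*(O-.088*u),.080],v=.1); sleep(.3)
s=state(); print(s["time_s"],s["gripper_width"],F(),np.round(s["ft_torque"],2),s["tool_pos"])
A=read_camera("scene");B=read_camera("side"); c,p=wcam()
f=lambda im,x,y,w,h,k:cv2.resize(im[y:y+h,x:x+w],None,fx=k,fy=k,interpolation=cv2.INTER_CUBIC)[:,:,::-1]
cv2.imwrite("pics/ins.png",np.hstack([f(A["color"],210,180,100,100,4),f(B["color"],240,120,100,100,4)]))
cv2.imwrite("pics/insw.png",f(p["color"],200,60,160,240,2.5))
E
```

```text
[-0.2  0.9  0.6]
0.1538617464669203 [-0.6 -1.1  2.7] [0.54329396 0.25455774 0.03721721]
0.1470262233592497 [ 0.3 -0.7 -0.9]
10.9833 0.154198297074125 [-0.3 -0.2 -1.6] [-0.06 -0.03  0.  ] [ 0.55365053 -0.02160997  0.08048893]
```

View pics/ins.png

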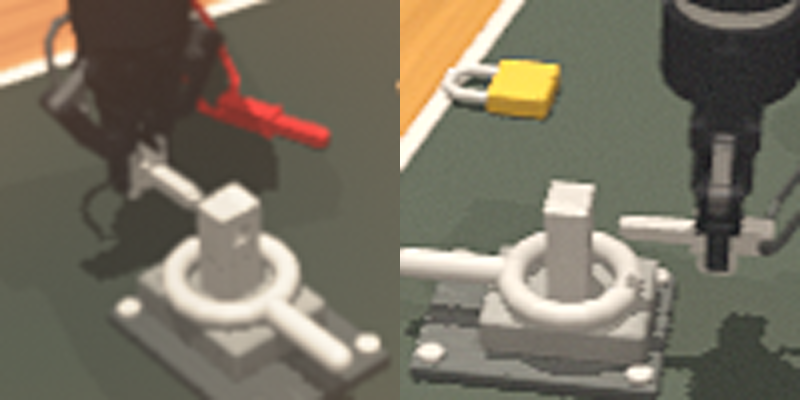

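View pics/insw.png

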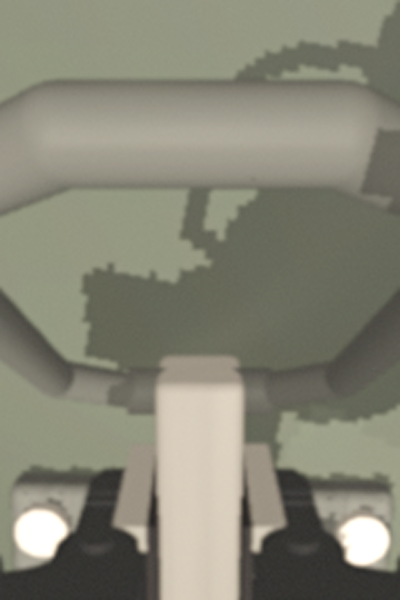

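```bash
cat >> h.py <<'E'
b=.2085; u=np.array([np.cos(b),np.sin(b),0]); n=np.array([-u[1],u[0],0]); O=np.array([.6394,-.0033,0])
def loc():  # TCP in coupling frame, force in coupling frame
    s=state(); d=np.array(s["tool_pos"])-O; f=np.array(s["force"]); return np.round([d@u*1e3,d@n*1e3,d[2]*1e3],1),np.round([f@u,f@n,f[2]],1)
def go(x,y,z,v=.05): servo_line(O+u*x/1e3+n*y/1e3+np.array([0,0,z/1e3]),v=v)
E
python3 - <<'E'
from h import *
f0=loc()[1]
x=-88; go(x,0,80.5,.05); go(-71,0,80.5,.05); x=-71
while x<-56:
    x+=1; go(x,0,80.5,.03); l,f=loc(); 
    if abs(f[0]-f0[0])>7: print("contact"); break
print(x,f0,loc(),state()["time_s"])
E
```

```text
-56 [ 0.1  0.1 -1.3] (array([-55.9,  -0. ,  80.5]), array([ 0.9, -0.4, -2.6])) 15.625
```

```bash
python3 - <<'E'
from h import *
x=-56
while x<-20:
    x+=(2 if x<-34 else 1); go(x,0,80.5,.03); l,f=loc(); print(x,l,f)
    if abs(f[0])>10 or max(abs(f[1]),abs(f[2]+1.5))>15: print("stop"); break
print(np.round(state()["ft_torque"],2),state()["time_s"])
E
```

```text
-54 [-53.8  -0.   80.5] [-0.1 -0.1 -1. ]
-52 [-51.8  -0.   80.5] [ 0.3  0.2 -1.1]
-50 [-49.9  -0.   80.5] [-0.2 -0.1 -1. ]
-48 [-47.8  -0.   80.5] [-1.   0.4 -1.4]
-46 [-45.8  -0.   80.5] [ 0.5  0.5 -1.2]
-44 [-43.8  -0.   80.5] [-0.5  0.  -1.7]
-42 [-41.8  -0.   80.5] [ 0.  -0.1 -2.6]
-40 [-39.7  -0.1  80.5] [ 0.3 -1.2 -1.7]
-38 [-37.7  -0.1  80.5] [ 1.6 -0.  -2.2]
-36 [-35.8  -0.1  80.5] [-0.6 -0.8 -1.8]
-34 [-33.8  -0.   80.5] [ 0.7 -1.3 -1.2]
-33 [-33.   -0.1  80.5] [ 0.2 -1.4 -2.3]
-32 [-32.   -0.   80.5] [-0.1 -0.5 -2.1]
-31 [-30.9  -0.   80.5] [-1.4 -0.5 -2.2]
-30 [-29.9  -0.   80.5] [-0.9 -0.9 -1.9]
-29 [-28.9  -0.   80.5] [-0.8 -1.9 -2.4]
-28 [-27.9  -0.   80.5] [-0.7 -1.6 -1.3]
-27 [-27.8  -0.   80.4] [-4.2 -1.8  0.4]
-26 [-27.7   0.   80.3] [-6.5 -1.6  3.4]
-25 [-27.6   0.   80.3] [-9.4 -2.1  4.5]
-24 [-27.7   0.1  80.3] [-12.3  -0.7   7.8]
stop
[-0.86  2.09 -0.1 ] 20.875
```

```bash
python3 - <<'E'
from h import *
go(-27,0,80.5,.05); print(loc())
grip(.45); sleep(.2); print(loc(),state()["gripper_width"])
A=read_camera("scene");B=read_camera("side")
f=lambda im,x,y,w,h,k:cv2.resize(im[y:y+h,x:x+w],None,fx=k,fy=k,interpolation=cv2.INTER_CUBIC)[:,:,::-1]
cv2.imwrite("pics/home.png",np.hstack([f(A["color"],210,180,100,100,4),f(B["color"],240,120,100,100,4)]))
E
```

```text
(array([-27.7,   0. ,  80.4]), array([-5.7, -1.3,  1.8]))
(array([-26.8,   0.1,  80.5]), array([0.1, 0.4, 0.6])) 0.4514843668909677
```

View pics/home.png

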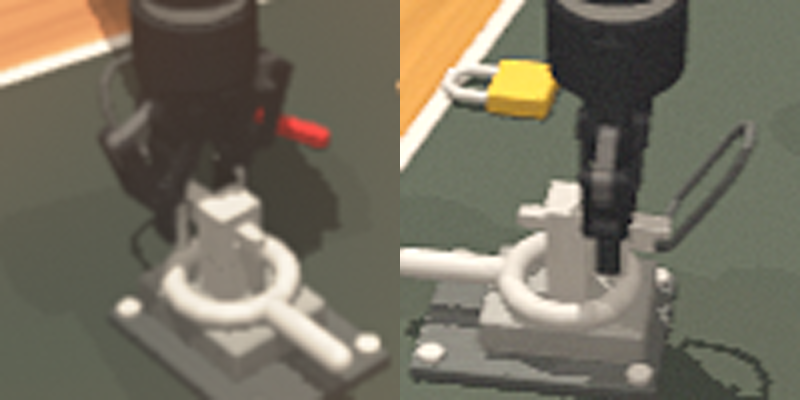

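The pin is through the post: its tip shows beyond the far face at side crop (530,212), the shoulder is against the post, and the ring is still folded back, its crossbar at (750,128). Next is the ring.

```bash
python3 - <<'E'
from h import *
go(-27,0,205,.15); grip(0.0); go(-130,0,205,.15); go(-130,0,163,.12); print(loc(),state()["time_s"])
for ph in np.arange(-.58,1.13,.1):
    bx=-54+88*np.sin(ph); bz=86+88*np.cos(ph)
    go(bx-13,0,max(bz-2,122),.07); l,f=loc(); print(round(ph,2),l,f)
    if np.abs(f).max()>20: print("stop"); break
print(state()["time_s"])
E
```

```text
(array([-129.6,    0. ,  162.9]), array([-0.4, -0.4,  0.6])) 24.5583
-0.58 [-114.6    0.   157.7] [-1.4 -0.  -0.5]
-0.48 [-108.     0.   162.2] [-3.  -0.2  2.2]
-0.38 [-9.970e+01 -1.000e-01  1.658e+02] [-3.4  0.2  2.3]
-0.28 [-91.3  -0.  168.5] [-2.7  0.3  2.1]
-0.18 [-82.8   0.  170.4] [-3.1  0.3  0.3]
-0.08 [-74.1   0.  171.5] [-2.3 -0.2  1.4]
0.02 [-65.2   0.  171.8] [-2.4 -0.4  1.9]
0.12 [-56.4  -0.  171.3] [-3.5  0.2  0.6]
0.22 [-47.7   0.  169.8] [-2.1 -0.3  0.6]
0.32 [-39.1  -0.  167.3] [-1.6  0.1  0.9]
0.42 [-30.8   0.  164.1] [-2.5 -0.5  1.2]
0.52 [-2.3e+01  1.0e-01  1.6e+02] [-1.5 -0.3  1.1]
0.62 [-1.560e+01  1.000e-01  1.552e+02] [-1.7  0.4  0.3]
0.72 [-8.700e+00  1.000e-01  1.497e+02] [-1.   0.   0.3]
0.82 [-2.500e+00  1.000e-01  1.435e+02] [-1.1 -0.8  0.7]
0.92 [3.400e+00 1.000e-01 1.369e+02] [0.4 0.  0.3]
1.02 [8.000e+00 1.000e-01 1.296e+02] [ 0.4  0.  -0.6]
1.12 [1.200e+01 1.000e-01 1.217e+02] [ 0.  -0.4 -0.6]
29.6083
```

Force went to zero at about φ = 0.9, so the ring probably snapped. I retreat and check.

```bash
python3 - <<'E'
from h import *
go(11,0,220,.12); go(-130,0,240,.15); sleep(.3); print(loc(),state()["time_s"])
A=read_camera("scene");B=read_camera("side")
for c in (A,B): print([(np.round(d["centre"],3),round(d["score"],2)) for d in search_frame("ring_bar",c)[:3]])
t=O+u*.034+np.array([0,0,.0885]); print("expected closed",np.round(t,3))
f=lambda im,x,y,w,h,k:cv2.resize(im[y:y+h,x:x+w],None,fx=k,fy=k,interpolation=cv2.INTER_CUBIC)[:,:,::-1]
cv2.imwrite("pics/end.png",np.hstack([f(A["color"],210,180,100,100,4),f(B["color"],240,120,100,100,4)]))
E
```

```text
(array([-129.7,    0. ,  239.7]), array([-0.1, -0.4,  0.2])) 31.975
[(array([0.554, 0.352, 0.056]), 0.62), (array([ 0.643, -0.02 ,  0.091]), 0.44)]
[(array([0.55 , 0.353, 0.052]), 0.97), (array([0.627, 0.011, 0.087]), 0.68), (array([0.409, 0.099, 0.056]), 0.55)]
expected closed [0.673 0.004 0.088]
```

View pics/end.png

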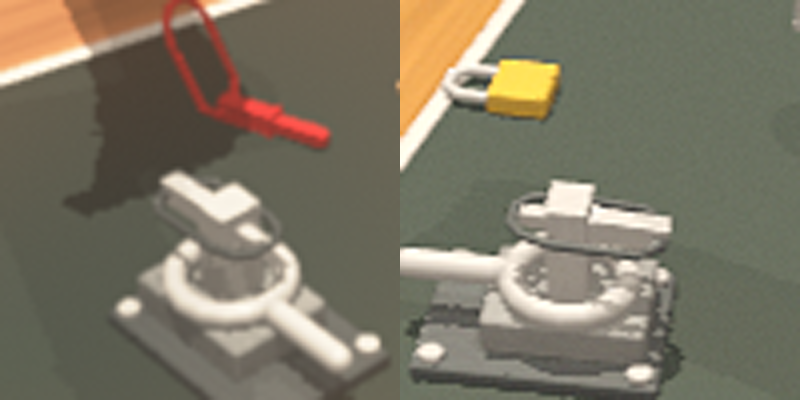

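In both views the ring lies level around the post and pin end (crossbar at scene crop (262,250), side crop (515,210)), and the head is still against the post. The robot is clear, so I hand in.

```bash
python3 -c "
from h import *
close_job(); print(state()['time_s'])"
```

```text
the job is handed in; nothing more can be done
the job is handed in; nothing more can be done
```

The coupling is locked and the job is handed in at about 32 s of the 72 s allowed.

- **Pin:** I took the steel pin from the wooden rest. It went into the hole on the first try with almost no force. The shoulder met the post about 2 mm earlier than I had estimated, pressing with about 12 N, and the ring was still folded back.
- **Ring:** I let go of the pin and swung the ring over the post with the closed fingers, needing at most about 4 N. The force fell to zero at about the angle where the ring snaps shut. I then backed the arm clear.
- **Last checks:** Both cameras show the ring lying level around the post and the pin's far end, and the shoulder still against the post. The tool force read about zero.
- **Disagreement:** The network placed the ring's crossbar 34–47 mm from where it should be when closed, with middling scores (0.44–0.68). Its points look like the middle of the whole ring, so I relied on the pictures.
- **Other things:** I did not touch the cup, padlock, bowl or the red and blue look-alikes. The last crops show the padlock and the red pin in place. I did not look at the cup and bowl again after the first views.

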